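# Start a self-tapping display peg in its board

### The job

Take the orange display peg from the wooden stand, set its screw point in the empty pilot hole of the plywood board, and screw it in clockwise by hand, pushing down firmly but not hard as you turn so the self-tapping thread cuts in, until its collar sits down on the board. Let go of it standing upright, and leave the black spare peg and everything else as they are.

Things in the scene. Friction and masses are not known exactly. Their poses are not given: they have to be found in the camera images.
- peg_mid (a point): Centre of the grip of the loose orange peg, an upright square plastic block 26 x 26 mm, 44 mm tall (22 mm above and below this point); its flats face this point's x and y, so it can be taken at four yaws; z up along the peg. Below it a 20 mm round neck, 4 mm high, then the collar. At the start the peg stands in either hole of the stand, collar on the wood. Mass 70 to 120 g.
- peg_collar (a point): Centre of the underside of the orange peg's steel collar (34 mm across, 5 mm thick), 31 mm below peg_mid; z up along the peg. Once the collar is down on the board, more turning does nothing.
- peg_point (a point): Rounded point of the orange peg's 9 mm self-tapping screw, 18 mm below the collar's underside. The screw cuts in only while turned clockwise (seen from above) AND pushed down with more than about 11 N (9 to 13 N), 5 mm per full turn; with less push it just spins, push alone does not drive it, and it never pulls itself in, so keep pushing. Torque under 0.1 N m. Unpressed it may be let go and regrasped.
- hole (a point): Centre of the mouth of the empty pilot hole, level with the board's top face; z up, x and y as the board's. 11 mm wide, 3 mm chamfer; the 9 mm screw drops in freely until its point stands on uncut material 13 to 15.5 mm down (it differs from board to board and cannot be seen), the collar then 2.5 to 5 mm above the board.
- board: Plywood board 115 x 235 x 30 mm (x, y, z), origin at the centre of its underside, the pilot hole 60 mm towards its -y. It lies on a rubber pad and gives straight down 1 mm per 16 N, springing back. More than 24 N of push (1.5 mm down) damages it. Another orange peg of the same size, fixed for good, is fitted 60 mm towards its +y, 120 mm from the hole.
- spare_mid (a point): Centre of the grip of the black spare peg, same shape and size as the orange one, in the other hole of the stand. To be left alone.
- stand: Dark wooden stand, 70 x 180 x 35 mm (x, y, z), origin at the centre of its underside. Two 12 mm holes right through, 50 mm either side of its centre along its y axis, hold the two pegs. Fixed.
- cradle: Aluminium cradle under the plywood board, 150 x 270 mm, its two side ribs 40 mm high, fixed to the table; origin at the centre of its underside. The board's top face is 60 mm above it.
- jar_a: Amber glass jar with black lid, 70 mm across, 95 mm tall, origin at its underside. To be left alone.
- jar_b: Second amber glass jar, like the first. To be left alone.
- stapler: Blue and black stapler, 120 mm long, 45 mm tall, origin at its underside. To be left alone.
- calculator: Black pocket calculator 130 x 85 x 14 mm, origin at its underside. To be left alone.
- driver: Screwdriver with green handle, lying on the table. To be left alone.
- peg: The loose orange display peg as a whole, origin at the centre of the underside of its collar (as peg_collar).

How it is judged (in metres and radians):
On the way:
1. the orange peg's screw stands upright in the pilot hole, not yet cut in (horizontal distance between peg_collar and hole below 0.004 m and z of peg_collar in the frame of hole below 0.0065 m and angle between peg_mid's own z axis and vertical below 0.15 rad), for 0.1 s.
At the end, for the whole second after the job is handed in: The orange peg stands upright (within 0.08 rad) and still in the pilot hole (axis within 4 mm of the hole's), its collar down on the board: the gap under it is less than 1.2 mm; the robot has let go (z of peg_collar in the frame of hole between -0.003 and 0.0012 m and horizontal distance between peg_collar and hole below 0.004 m and angle between peg_mid's own z axis and vertical below 0.08 rad and linear speed of peg below 0.01 m/s); the robot touches nothing.
It fails at once if the board is damaged: it is pushed down by more than 1.5 mm, that is with more than 24 N (distance of hole from where it was at the start of the episode above 0.0015 m).
It fails at once if the black spare peg is moved by more than 20 mm (distance of spare_mid from where it was at the start of the episode above 0.02 m).
It fails at once if another thing on the table is moved by more than 20 mm (distance of any of jar_a, jar_b, stapler, calculator, driver from where it was at the start of the episode above 0.02 m).
It also fails if it takes over 72 s, if anything falls off the work surface, if the arm or the gripper's body presses on something with over 40 N, if the wrist force passes 120 N, or if a joint passes its speed limit or range.

### The arm

A 6-joint arm with a two-finger parallel gripper is mounted at the origin on the work surface. World frame = base frame: x ahead of the robot, y to its left, z up, the work surface at z = 0. Lengths are in mm, angles in rad, forces in N, time in s.
With the tool pointing down it reaches from about 350 to 875 mm from the base axis. Payload 4.2 kg.
Tool frame: the origin (TCP) lies at the very end of the fingers, on their centre line; the grasp point (between the pads) lies 19 mm behind it; y points along the fingers, z is the direction in which the jaws open and shut, and the axes are right-handed (so a half turn about y gives the same grasp; the last joint's range is limited). The gripper opens to 85 mm and grips with 20 to 120 N. Pads are 22 mm wide; open, the fingers measure 114 mm over their backs; the gripper's body (76 mm by 85 mm) begins 54 mm behind the grasp point. The pads swing forward as they close: fully open they stand 13 mm farther back than shut.
Start: joints at [-0.974, 0.385, 0.008, 0, -1.194, -0.259], TCP at [207.147, -589.652, 231.312] pointing down, gripper open.
Joint ranges: [-3.14, 3.14], [-1.21, 2.06], [-1.07, 1.41], [-3.16, 2.05], [-2.99, -0.16], [-3.1, 3.1]. Speed limits (rad/s): [2.79, 2.79, 3.14, 3.14, 3.14, 3.14].

### API

Orientations are given as a unit quaternion [x, y, z, w].
In Python, from bench import arm gives the robot as it stands.
- The arm moves only by the shell command python3 -m creep 'ROWS'. ROWS is JSON, a list of rows, each an object with "delta_pos": the shift along the tool's x, y, z in mm, a list of three; "rot": the turn, a rotation vector about the tool's x, y, z in rad, a list of three; "jaw": the finger opening in mm, from 0 to 85.4. A call has exactly 10 rows; each row shifts and turns the commanded pose from where the row before left it, along the tool's axes as they then stand; what a row does not reach is not made up. A row lasts 1/12 s, in which the tool goes at most 41.7 mm and 7.16 degrees, less where a joint would pass 70% of its speed; a pose out of reach is approached as far as the arm can. A call is refused whole if a number of a shift passes 41.7 or a number of a turn 0.125, either way. A call with a gripper value outside its range is refused whole. The fingers move at their own pace and stop on an object; the grip force is fixed at half the most. Time passes only in rows, so rows that do not move let the fingers close, or fill a call up. It gives the time, the measured TCP pose, the force and the opening at its end, in the units of the state.
- arm.read_state(): the state, without advancing time (a new reading comes with each control period).
- arm.get_image(name): name is "side" or "top" or "wrist"; returns the picture (420x560x3 uint8, red, green, blue); there is no depth.
- arm.calibration(name): a dict with "intrinsics" (3x3 intrinsics, pixels), "R" (3x3) and "t" (3): a world point X has camera coordinates R X + t. Camera axes: x right, y down, z forward; pixel columns grow to the right and rows downward; lengths in mm; the calibration is good to about 2 mm. A picture is of the moment at which its call begins: read the wrist's pose just before it. calibration takes no time and is no camera call; for the wrist camera it gives the pose at the moment of the call.
- arm.job_done(): hands the job in, once; it reports no verdict.
Trained networks look in the newest picture that a camera, given by its name, has taken for a name from the list of things; names that differ only in an ending like _2 or _b are one class to them, and where a whole thing is asked for, a point or a joint stands for the part that bears it (a point fixed in the world has none). Each returns a list of dicts, best first, with "p" (0 to 1); they miss things now and then, are a little off and sometimes report something else, mostly with a low value. They report only what shows in the picture. A call takes as long as a camera call.
- arm.find_in(camera, target): "location" ([column, row] in pixels, amid what is visible of it).
- arm.masks_of(camera, target): "pixels" (420x560 bool, what is visible of it) and "location" ([column, row] in pixels, amid what is visible of it).
The state is a dict: "clock": time; "joints": joint angles; "joint_vel": joint speeds; "joint_efforts": joint torques, N m; "position": TCP position; "ee_rot": TCP orientation; "contact_force": force on the tool from outside, world axes, zero at the start; "wrist_torque": the same for the moment, N m; "gripper_width": finger opening in mm.
Only numpy, scipy, OpenCV 4.12 (cv2) and the standard library are available. Lean on these libraries where they do the work, as an engineer would, in place of code of your own. Each camera call takes 0.05 s, during which the arm holds its last target. There are 200 camera calls.

## Working session

There is one attempt and no reset: what is moved stays moved. The work goes in short steps, Python scripts to look and compute and a shell command to move; the robot and the scene stay as the last step left them, time stands still between calls to the robot, and variables do not carry over. Pictures are saved under pics/ and viewed, about 8 in all and at most 12, crops included, and the job is handed in when it is done.

```bash
ls; mkdir -p pics
python3 - <<'E'
from bench import arm
import cv2,numpy as np
s=arm.read_state(); print({k:np.round(v,3).tolist() for k,v in s.items()})
for n in ["top","side"]:
    im=arm.get_image(n); cv2.imwrite(f"pics/{n}0.png",im[...,::-1])
    c=arm.calibration(n); print(n,np.round(c["intrinsics"],1).tolist(),np.round(c["R"],3).tolist(),np.round(c["t"],1).tolist())
    for t in ["peg_mid","spare_mid","hole","board","stand","cradle","peg_collar"]:
        print(n,t,[(np.round(d["location"],1).tolist(),round(float(d["p"]),2)) for d in arm.find_in(n,t)])
E
```

```text
pics
{'clock': 0.0, 'joints': [-0.974, 0.386, 0.007, -0.001, -1.194, -0.259], 'joint_vel': [-0.001, -0.001, -0.001, -0.002, -0.0, -0.001], 'joint_efforts': [-0.0, -39.229, 18.84, 4.186, -0.005, -0.0], 'position': [206.972, -589.125, 230.219], 'ee_rot': [-0.696, -0.119, 0.119, 0.698], 'contact_force': [0.357, 0.522, -0.26], 'wrist_torque': [0.007, -0.021, -0.021], 'gripper_width': 85.577}
top [[441.0, 0.0, 280.8], [0.0, 441.0, 207.5], [0.0, 0.0, 1.0]] [[-0.012, -1.0, 0.024], [-0.998, 0.01, -0.07], [0.07, -0.025, -0.997]] [70.5, 617.7, 1006.1]
top peg_mid [([439.5, 259.0], 0.84), ([412.8, 262.9], 0.23)]
top spare_mid [([395.6, 263.2], 0.76)]
top hole [([236.6, 238.5], 0.68)]
top board [([232.6, 241.3], 0.9)]
top stand [([411.5, 262.0], 0.64)]
top cradle [([239.2, 239.7], 0.82), ([234.6, 240.0], 0.22)]
top peg_collar [([438.6, 256.5], 0.76)]
side [[448.2, 0.0, 275.7], [0.0, 448.2, 214.2], [0.0, 0.0, 1.0]] [[0.996, -0.088, -0.001], [-0.048, -0.535, -0.843], [0.074, 0.84, -0.537]] [-629.3, 136.9, 923.9]
side peg_mid [([203.9, 354.2], 0.94)]
side spare_mid [([202.7, 311.2], 0.57)]
side hole [([237.1, 209.5], 0.72)]
side board [([235.8, 209.6], 0.73)]
side stand [([236.0, 220.4], 0.61), ([215.7, 371.9], 0.56)]
side cradle [([232.5, 219.0], 0.95)]
side peg_collar [([204.1, 356.9], 0.75), ([218.0, 366.9], 0.46)]
```

View pics/top0.png

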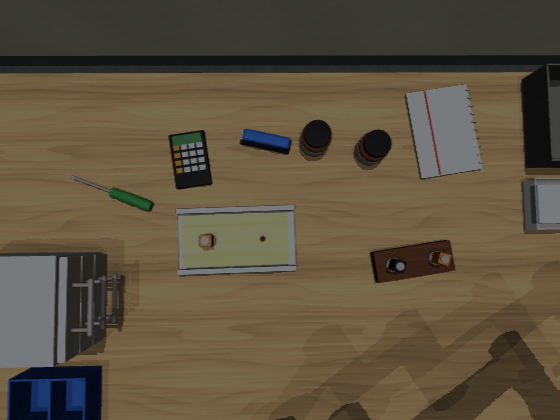

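View pics/side0.png

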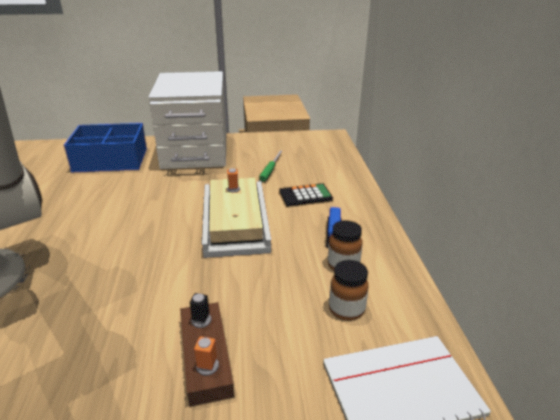

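The top view shows the loose orange peg at about (440,259), the black spare at (397,265), the hole at about (262,238) and the fixed orange peg at (206,240). The network's "hole" is actually the board centre. The side view agrees, with the loose peg at the near end of the stand (205,353) and the hole at about (235,215).

```bash
cat > h.py <<'E'
from bench import arm
import cv2,numpy as np
from scipy.spatial.transform import Rotation as Ro
def ray(c,px,z):
    K,R,t=[np.array(c[k],float) for k in("intrinsics","R","t")]
    d=R.T@np.linalg.inv(K)@np.array([px[0],px[1],1.]); o=-R.T@t
    return o+d*(z-o[2])/d[2]
def proj(c,X):
    K,R,t=[np.array(c[k],float) for k in("intrinsics","R","t")]
    p=K@(R@np.array(X,float)+t); return p[:2]/p[2]
def pose():
    s=arm.read_state(); return np.array(s["position"]),Ro.from_quat(s["ee_rot"]).as_matrix(),s
def show():
    p,R,s=pose(); print("t",round(s["clock"],2),"pos",np.round(p,1),"F",np.round(s["contact_force"],1),"T",np.round(s["wrist_torque"],3),"w",round(s["gripper_width"],1),"q",np.round(s["joints"],2).tolist())
    print("R\n",np.round(R,4))
def yaw(R): # direction of tool z (jaw) in world xy
    return np.arctan2(R[1,2],R[0,2])
E
python3 - <<'E'
from h import *
show()
c=arm.calibration("top"); cs=arm.calibration("side")
im=cv2.imread("pics/top0.png")
for n,px,z in [("peg",(439.5,259),66),("spare",(396.5,264),66),("hole",(262.5,238.3),60),("fixed",(206,240.5),91)]: print(n,np.round(ray(c,px,z),1), np.round(proj(cs,ray(c,px,z)),1))
g=cv2.cvtColor(im,6)
sub=g[225:255,245:282]; i=np.unravel_index(sub.argmin(),sub.shape); print("dark",i[1]+245,i[0]+225,sub.min())
for n in ["board","stand","cradle"]:
  for d in arm.masks_of("top",n)[:1]:
    m=np.array(d["pixels"]).astype(np.uint8); pts=np.argwhere(m)[:,::-1].astype(np.float32); print(n,d["location"],len(pts),cv2.minAreaRect(pts))
    b=cv2.boxPoints(cv2.minAreaRect(pts)); print([np.round(ray(c,q,60 if n=="board" else 35),0).tolist() for q in b])
E
```

```text
t 0.8 pos [ 207.1 -589.7  231.3] F [-0.4 -0.6 -0.5] T [0.007 0.048 0.063] w 85.4 q [-0.97, 0.38, 0.01, -0.0, -1.19, -0.26]
R
 [[ 0.9435  0.     -0.3314]
 [ 0.3314 -0.      0.9435]
 [ 0.     -1.     -0.    ]]
peg [ 496.7 -287.1   66. ] [204.  352.6]
spare [ 486.9 -190.4   66. ] [200.8 307.9]
hole [547.3 106.5  60. ] [234.6 215.6]
fixed [543.9 227.3  91. ] [232.1 178.8]
dark 263 240 25
board [231.3, 239.8] 5373 ((234.52154541015625, 239.03912353515625), (52.31816864013672, 106.07518005371094), 87.70938873291016)
[[601.0, 288.0, 60.0], [608.0, 52.0, 60.0], [492.0, 49.0, 60.0], [485.0, 283.0, 60.0]]
stand [413.2, 260.1] 1965 ((411.8918762207031, 260.8513488769531), (31.564605712890625, 80.71990203857422), 80.53767395019531)
[[513.0, -138.0, 35.0], [541.0, -323.0, 35.0], [470.0, -332.0, 35.0], [443.0, -148.0, 35.0]]
cradle [238.5, 240.0] 7643 ((235.55340576171875, 239.44247436523438), (66.21385955810547, 117.51202392578125), 87.87889862060547)
[[617.0, 304.0, 35.0], [625.0, 36.0, 35.0], [474.0, 33.0, 35.0], [467.0, 298.0, 35.0]]
```

```bash
python3 -m creep '[{"delta_pos":[34,0,20],"rot":[0,0,0],"jaw":85},{"delta_pos":[34,0,20],"rot":[0,0,0],"jaw":85},{"delta_pos":[34,0,20],"rot":[0,0,0],"jaw":85},{"delta_pos":[34,0,20],"rot":[0,0,0],"jaw":85},{"delta_pos":[34,0,20],"rot":[0,0,0],"jaw":85},{"delta_pos":[34,0,20],"rot":[0,0,0],"jaw":85},{"delta_pos":[34,0,20],"rot":[0,0,0],"jaw":85},{"delta_pos":[34,0,20],"rot":[0,0,0],"jaw":85},{"delta_pos":[34,0,20],"rot":[0,0,0],"jaw":85},{"delta_pos":[0,0,0],"rot":[0,0,0],"jaw":85}]'
python3 - <<'E'
from h import *
show()
c=arm.calibration("wrist"); im=arm.get_image("wrist"); cv2.imwrite("pics/w1.png",im[...,::-1])
print(np.round(c["R"],3).tolist(),np.round(c["t"],1),np.round(c["intrinsics"],0).tolist(), -np.array(c["R"]).T@c["t"])
for t in ["peg_mid","spare_mid","peg","stand"]:
  for d in arm.find_in("wrist",t): print(t,d["location"],d["p"],np.round(ray(c,d["location"],66),1))
E
```

```text
clock: 1.78
position: [439.9, -314.5, 231.6]
ee_rot: [0.697, 0.122, -0.12, -0.696]
contact_force: [0.5, -1.0, 0.2]
gripper_width: 84.9
t 1.78 pos [ 439.9 -314.5  231.6] F [ 0.5 -1.   0.2] T [-0.064  0.093  0.023] w 84.9 q [-0.32, 0.24, -0.2, -0.0, -1.13, -0.91]
R
 [[ 9.413e-01  2.000e-03 -3.377e-01]
 [ 3.377e-01 -1.000e-04  9.413e-01]
 [ 1.800e-03 -1.000e+00 -7.000e-04]]
[[-0.337, 0.942, -0.0], [0.898, 0.321, 0.301], [0.284, 0.101, -0.954]] [ 443.4 -333.1  286.5] [[366.0, 0.0, 283.0], [0.0, 366.0, 214.0], [0.0, 0.0, 1.0]] [ 367.13892276 -339.54378528  373.58521087]
peg_mid [287.3, 254.4] 0.87 [ 493.3 -290.1   66. ]
spare_mid [384.8, 268.8] 0.66 [ 476.5 -200.4   66. ]
peg [287.4, 258.1] 0.7 [ 496.7 -288.8   66. ]
stand [333.1, 243.2] 0.78 [ 469.  -254.9   66. ]
```

View pics/w1.png

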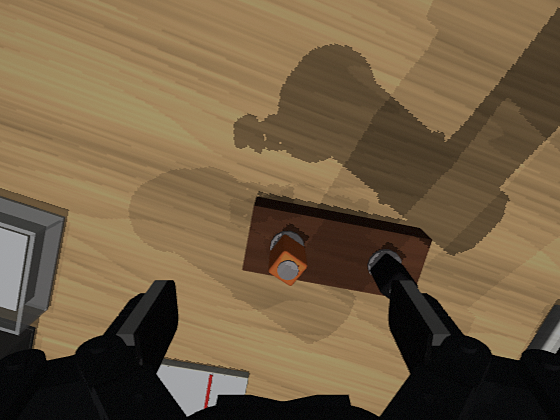

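The wrist view shows the orange peg's top face at about (289,268) with its sides behind it, and the black spare at (387,265). I'll crop in to read the peg's yaw.

Run:
```python
import cv2
im=cv2.imread("pics/w1.png")[220:300,250:340]
cv2.imwrite("pics/w1c.png",cv2.convertScaleAbs(cv2.resize(im,(720,640),interpolation=cv2.INTER_CUBIC),alpha=1.5))
```

```text
(no output)
```

View pics/w1c.png

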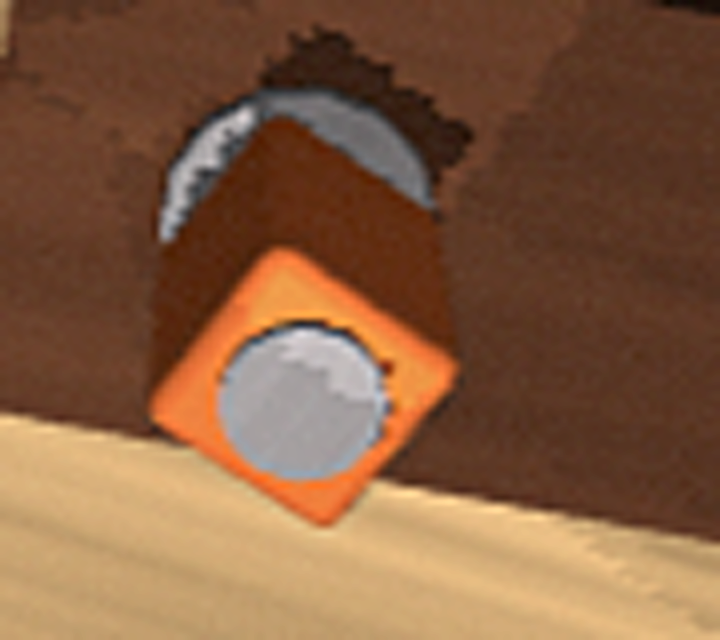

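The crop gives the top-face corners as roughly (283,245), (460,370), (327,525) and (150,412) at 8x. Next I'll compute the centre, yaw and move.

Run:
```python
from h import *
p,R,s=pose(); c=arm.calibration("wrist")
C=np.array([ray(c,(250+(x+.5)/8-.5,220+(y+.5)/8-.5),88) for x,y in[(283,245),(460,370),(327,525),(150,412)]])
ctr=C.mean(0); print("ctr",ctr); e=np.roll(C,-1,0)-C; print("sides",np.linalg.norm(e,axis=1)); 
a=np.arctan2(e[:,1],e[:,0]); print("edge yaw mod 90",np.degrees(a)%90)
print("tool yaw (x axis) deg",np.degrees(np.arctan2(R[1,0],R[0,0])), "delta tool",R.T@(ctr-p))
```

```text
ctr [ 491.56655643 -294.06280115   88.        ]
sides [23.81324617 23.23190555 23.39534356 24.04472642]
edge yaw mod 90 [71.90417144 71.89386432 73.88586877 72.92342143]
tool yaw (x axis) deg 19.285877286621957 delta tool [ 61.13905362 143.29999988   5.11424171]
```

```bash
python3 -m creep '[{"delta_pos":[30.5,0,2.5],"rot":[0,0,0],"jaw":85},{"delta_pos":[30.5,0,2.5],"rot":[0,0,0],"jaw":85},{"delta_pos":[0,12,0],"rot":[0,-0.116,0],"jaw":85},{"delta_pos":[0,12,0],"rot":[0,-0.116,0],"jaw":85},{"delta_pos":[0,12,0],"rot":[0,-0.116,0],"jaw":85},{"delta_pos":[0,12,0],"rot":[0,-0.116,0],"jaw":85},{"delta_pos":[0,12,0],"rot":[0,-0.116,0],"jaw":85},{"delta_pos":[0,12,0],"rot":[0,-0.116,0],"jaw":85},{"delta_pos":[0,12,0],"rot":[0,-0.116,0],"jaw":85},{"delta_pos":[0,12,0],"rot":[0,-0.116,0],"jaw":85}]'
python3 - <<'E'
from h import *
show()
c=arm.calibration("wrist"); im=arm.get_image("wrist")[...,::-1]
np.savez("pics/c2.npz",**{k:np.array(v) for k,v in c.items()})
u,v=np.round(proj(c,(491.6,-294,88))).astype(int); print(u,v)
cv2.imwrite("pics/w2.png",im)
x0,y0=max(u-70,0),max(v-60,0); print(x0,y0)
cv2.imwrite("pics/w2c.png",cv2.convertScaleAbs(cv2.resize(im[y0:y0+120,x0:x0+140],None,fx=5,fy=5,interpolation=cv2.INTER_CUBIC),alpha=1.5))
E
```

```text
clock: 2.87
position: [491.1, -295.0, 134.8]
ee_rot: [0.57, 0.419, -0.419, -0.57]
contact_force: [-0.0, 0.3, -0.1]
gripper_width: 85.1
t 2.87 pos [ 491.1 -295.   134.8] F [-0.   0.3 -0.1] T [ 0.039  0.027 -0.038] w 85.1 q [-0.26, 0.38, -0.26, 0.0, -0.93, -0.04]
R
 [[ 2.975e-01 -1.000e-04 -9.547e-01]
 [ 9.547e-01 -1.000e-04  2.975e-01]
 [-1.000e-04 -1.000e+00  0.000e+00]]
281 245
211 185
```

View pics/w2c.png

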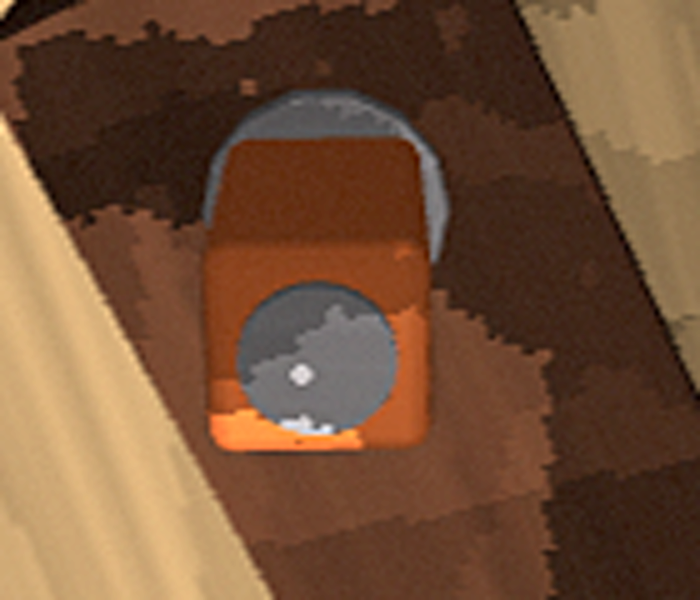

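The crop shows the peg square to the tool. Its top face spans about x 207–430 and y 243–450 at 5x, and the jaw direction is image-horizontal.

Run:
```python
from h import *
c=np.load("pics/c2.npz"); p,R,s=pose()
f=lambda x,y,z:ray(c,(211+(x+.5)/5-.5,185+(y+.5)/5-.5),z)
for n,x,y,z in[("near",318,243,87),("far",318,450,87.5),("left",207,350,87.5),("right",430,350,87.5),("disc",317,358,88),("collar l",205,215,38),("collar r",448,215,38),("collar near",325,90,38)]:
    X=f(x,y,z); print(n,np.round(X,1),"tool",np.round(R.T@(X-p),1))
print(np.round(-np.array(c["R"]).T@c["t"],1))
```

```text
near [ 493.5 -301.4   87. ] tool [-5.7 45.  -6. ]
far [ 501.1 -277.5   87.5] tool [19.3 44.5 -6.3]
left [ 509.2 -293.1   87.5] tool [  6.9  44.5 -18.6]
right [ 485.3 -285.6   87.5] tool [ 7.  44.6  6.4]
disc [ 497.6 -288.7   88. ] tool [ 7.7 44.  -6.3]
collar l [ 513.7 -292.9   38. ] tool [  8.3  94.  -23.2]
collar r [ 481.6 -282.9   38. ] tool [ 8.4 94.1 10.5]
collar near [ 492.4 -305.1   38. ] tool [-9.6 94.  -6.4]
[ 467.9 -367.3  276.9]
```

Run:
```python
from h import *
show(); p,R,s=pose(); print(R.T@(np.array([497.3,-289.4,66])-p), np.degrees(np.arctan2(R[1,0],R[0,0])))
```

```text
t 2.92 pos [ 489.6 -294.2  132.1] F [-0.8  0.1 -1.8] T [0.073 0.095 0.004] w 84.8 q [-0.26, 0.39, -0.26, -0.0, -0.93, -0.04]
R
 [[ 2.948e-01 -4.700e-03 -9.556e-01]
 [ 9.556e-01  2.200e-03  2.948e-01]
 [ 7.000e-04 -1.000e+00  5.100e-03]]
[ 6.8522298  66.03638756 -6.27984597] 72.85515533529141
```

```bash
python3 -m creep '[{"delta_pos":[3,0,-3],"rot":[0,0,0],"jaw":85},{"delta_pos":[3,0,-3],"rot":[0,0,0],"jaw":85},{"delta_pos":[0,0,0],"rot":[0,0,0],"jaw":85},{"delta_pos":[0,0,0],"rot":[0,0,0],"jaw":85},{"delta_pos":[0,0,0],"rot":[0,0,0],"jaw":85},{"delta_pos":[0,0,0],"rot":[0,0,0],"jaw":85},{"delta_pos":[0,0,0],"rot":[0,0,0],"jaw":85},{"delta_pos":[0,0,0],"rot":[0,0,0],"jaw":85},{"delta_pos":[0,0,0],"rot":[0,0,0],"jaw":85},{"delta_pos":[0,0,0],"rot":[0,0,0],"jaw":85}]'
python3 - <<'E'
from h import *
show()
c=arm.calibration("wrist"); im=arm.get_image("wrist")[...,::-1]; p,R,s=pose()
np.savez("pics/c3.npz",**{k:np.array(v) for k,v in c.items()})
x0,y0=211,165
cv2.imwrite("pics/w3c.png",cv2.convertScaleAbs(cv2.resize(im[y0:y0+120,x0:x0+140],None,fx=5,fy=5,interpolation=cv2.INTER_CUBIC),alpha=1.5))
show()
E
```

```text
clock: 3.75
position: [499.6, -289.5, 135.3]
ee_rot: [-0.57, -0.418, 0.418, 0.57]
contact_force: [0.3, -0.3, 0.1]
gripper_width: 85.0
t 3.75 pos [ 499.6 -289.5  135.3] F [ 0.3 -0.3  0.1] T [-0.01  -0.026 -0.018] w 85.0 q [-0.24, 0.39, -0.24, 0.0, -0.94, -0.06]
R
 [[ 0.3003 -0.     -0.9538]
 [ 0.9538  0.      0.3003]
 [-0.     -1.      0.    ]]
t 3.8 pos [ 499.6 -289.5  135.3] F [-0.   0.4 -0. ] T [ 0.043 -0.031 -0.054] w 84.7 q [-0.24, 0.39, -0.24, -0.0, -0.94, -0.06]
R
 [[ 0.3003 -0.     -0.9538]
 [ 0.9538  0.      0.3003]
 [ 0.     -1.      0.    ]]
```

View pics/w3c.png

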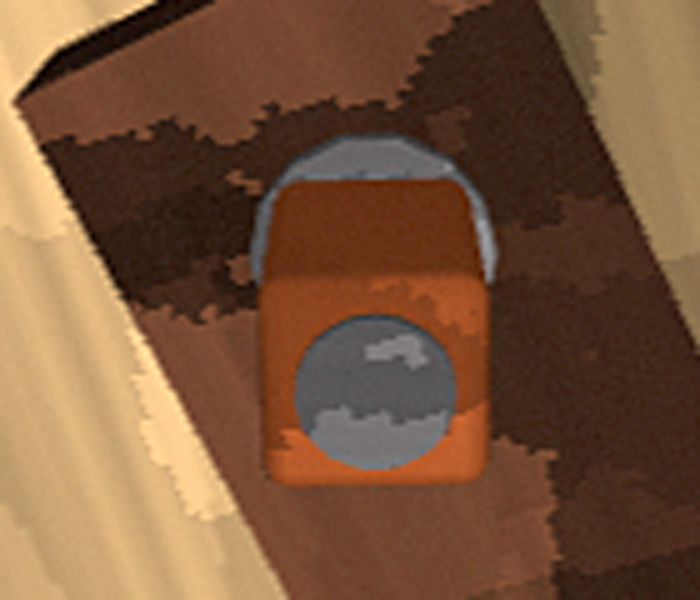

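Settled view: the top face spans about x 261–491 and y 275–486, and the collar spans 252–497 with its near edge at y 133 (5x crop, origin 211,165).

Run:
```python
from h import *
c=np.load("pics/c3.npz"); p,R,s=pose()
f=lambda x,y,z:ray(c,(211+(x+.5)/5-.5,165+(y+.5)/5-.5),z)
for n,x,y,z in[("near",376,275,87),("far",376,486,87.5),("left",261,380,87.5),("right",491,380,87.5),("disc",376,391,88),("collar l",252,257,38),("collar r",497,257,38),("collar near",376,133,40)]:
    X=f(x,y,z); print(n,np.round(X,1),"tool",np.round(R.T@(X-p),1))
```

```text
near [ 493.5 -301.3   87. ] tool [-13.1  48.3   2.3]
far [ 501.  -277.5   87.5] tool [11.9 47.8  2.3]
left [ 509.3 -293.6   87.5] tool [ -1.   47.8 -10.5]
right [ 484.9 -285.9   87.5] tool [-1.  47.8 15.1]
disc [ 497.5 -288.7   88. ] tool [ 0.1 47.3  2.3]
collar l [ 513.4 -293.4   38. ] tool [  0.5  97.3 -14.4]
collar r [ 481.3 -283.3   38. ] tool [ 0.5 97.3 19.3]
collar near [ 491.8 -305.4   40. ] tool [-17.5  95.3   2.6]
```

```bash
python3 -m creep '[{"delta_pos":[-0.3,0,2.3],"rot":[0,0,0],"jaw":85},{"delta_pos":[0,12,0],"rot":[0,0,0],"jaw":85},{"delta_pos":[0,12,0],"rot":[0,0,0],"jaw":85},{"delta_pos":[0,12,0],"rot":[0,0,0],"jaw":85},{"delta_pos":[0,12,0],"rot":[0,0,0],"jaw":85},{"delta_pos":[0,12,0],"rot":[0,0,0],"jaw":85},{"delta_pos":[0,12,0],"rot":[0,0,0],"jaw":85},{"delta_pos":[0,8,0],"rot":[0,0,0],"jaw":85},{"delta_pos":[0,4,0],"rot":[0,0,0],"jaw":85},{"delta_pos":[0,0,0],"rot":[0,0,0],"jaw":85}]'
python3 -m creep '[{"delta_pos":[0,0,0],"rot":[0,0,0],"jaw":70},{"delta_pos":[0,0,0],"rot":[0,0,0],"jaw":50},{"delta_pos":[0,0,0],"rot":[0,0,0],"jaw":35},{"delta_pos":[0,0,0],"rot":[0,0,0],"jaw":25},{"delta_pos":[0,0,0],"rot":[0,0,0],"jaw":15},{"delta_pos":[0,0,0],"rot":[0,0,0],"jaw":15},{"delta_pos":[0,0,0],"rot":[0,0,0],"jaw":15},{"delta_pos":[0,0,0],"rot":[0,0,0],"jaw":15},{"delta_pos":[0,0,0],"rot":[0,0,0],"jaw":15},{"delta_pos":[0,0,0],"rot":[0,0,0],"jaw":15}]'; python3 -c "
from h import *
show()"
```

```text
clock: 4.63
position: [496.7, -289.0, 50.4]
ee_rot: [-0.57, -0.418, 0.419, 0.571]
contact_force: [-0.6, -0.5, -1.2]
gripper_width: 84.7
clock: 5.47
position: [497.8, -289.3, 51.9]
ee_rot: [0.57, 0.419, -0.418, -0.57]
contact_force: [-0.7, 1.1, 5.8]
gripper_width: 25.3
t 5.47 pos [ 497.8 -289.3   51.9] F [-0.7  1.1  5.8] T [0.191 0.195 0.097] w 25.3 q [-0.25, 0.49, -0.33, 0.0, -0.75, -0.06]
R
 [[ 3.000e-01  1.000e-03 -9.539e-01]
 [ 9.539e-01 -5.000e-04  3.000e-01]
 [-2.000e-04 -1.000e+00 -1.100e-03]]
```

```bash
python3 -m creep '[{"delta_pos":[0,-10,0],"rot":[0,0,0],"jaw":15},{"delta_pos":[0,-25,0],"rot":[0,0,0],"jaw":15},{"delta_pos":[0,-25,0],"rot":[0,0,0],"jaw":15},{"delta_pos":[0,-25,0],"rot":[0,0,0],"jaw":15},{"delta_pos":[0,-25,0],"rot":[0,0,0],"jaw":15},{"delta_pos":[0,0,0],"rot":[0,-0.12,0],"jaw":15},{"delta_pos":[0,0,0],"rot":[0,-0.12,0],"jaw":15},{"delta_pos":[0,0,0],"rot":[0,-0.12,0],"jaw":15},{"delta_pos":[0,0,0],"rot":[0,-0.12,0],"jaw":15},{"delta_pos":[0,0,0],"rot":[0,-0.12,0],"jaw":15}]'
python3 -m creep '[{"delta_pos":[0,0,0],"rot":[0,-0.12,0],"jaw":15},{"delta_pos":[0,0,0],"rot":[0,-0.12,0],"jaw":15},{"delta_pos":[0,0,0],"rot":[0,-0.12,0],"jaw":15},{"delta_pos":[0,0,0],"rot":[0,-0.12,0],"jaw":15},{"delta_pos":[0,0,0],"rot":[0,-0.12,0],"jaw":15},{"delta_pos":[0,0,0],"rot":[0,-0.12,0],"jaw":15},{"delta_pos":[0,0,0],"rot":[0,-0.12,0],"jaw":15},{"delta_pos":[0,0,0],"rot":[0,-0.12,0],"jaw":15},{"delta_pos":[0,0,0],"rot":[0,-0.12,0],"jaw":15},{"delta_pos":[0,0,0],"rot":[0,-0.12,0],"jaw":15}]'
python3 -m creep '[{"delta_pos":[0,0,0],"rot":[0,-0.12,0],"jaw":15},{"delta_pos":[0,0,0],"rot":[0,-0.12,0],"jaw":15},{"delta_pos":[0,0,0],"rot":[0,-0.12,0],"jaw":15},{"delta_pos":[0,0,0],"rot":[0,-0.12,0],"jaw":15},{"delta_pos":[0,0,0],"rot":[0,-0.12,0],"jaw":15},{"delta_pos":[0,0,0],"rot":[0,-0.12,0],"jaw":15},{"delta_pos":[0,0,0],"rot":[0,-0.12,0],"jaw":15},{"delta_pos":[0,0,0],"rot":[0,-0.12,0],"jaw":15},{"delta_pos":[0,0,0],"rot":[0,-0.12,0],"jaw":15},{"delta_pos":[0,0,0],"rot":[0,0,0],"jaw":15}]'
python3 - <<'E'
from h import *
show(); p,R,s=pose()
for tx,ty in [(547,106)]: print(R.T@(np.array([tx,ty,162])-p))
E
```

```text
clock: 6.3
position: [496.6, -288.8, 161.0]
ee_rot: [-0.419, -0.569, 0.569, 0.42]
contact_force: [0.1, -0.1, -2.0]
gripper_width: 25.5
clock: 7.13
position: [496.6, -288.8, 160.9]
ee_rot: [0.024, 0.707, -0.706, -0.025]
contact_force: [-0.4, 0.2, -0.5]
gripper_width: 25.7
clock: 7.97
position: [496.7, -288.8, 160.9]
ee_rot: [-0.341, 0.62, -0.619, 0.341]
contact_force: [-0.0, 0.9, -0.2]
gripper_width: 25.0
t 7.97 pos [ 496.7 -288.8  160.9] F [-0.   0.9 -0.2] T [ 0.014  0.006 -0.007] w 25.0 q [-0.25, 0.36, -0.22, -0.0, -0.99, 2.82]
R
 [[-5.354e-01 -1.400e-03  8.446e-01]
 [-8.446e-01  9.000e-04 -5.354e-01]
 [-0.000e+00 -1.000e+00 -1.700e-03]]
[-360.40803246   -0.80367212 -168.90083507]
```

```bash
python3 -m creep '[{"delta_pos":[-37,0,-17.5],"rot":[0,0,0],"jaw":15},{"delta_pos":[-37,0,-17.5],"rot":[0,0,0],"jaw":15},{"delta_pos":[-37,0,-17.5],"rot":[0,0,0],"jaw":15},{"delta_pos":[-37,0,-17.5],"rot":[0,0,0],"jaw":15},{"delta_pos":[-37,0,-17.5],"rot":[0,0,0],"jaw":15},{"delta_pos":[-37,0,-17.5],"rot":[0,0,0],"jaw":15},{"delta_pos":[-37,0,-17.5],"rot":[0,0,0],"jaw":15},{"delta_pos":[-37,0,-17.5],"rot":[0,0,0],"jaw":15},{"delta_pos":[-30,0,-14],"rot":[0,0,0],"jaw":15},{"delta_pos":[-20,0,-10],"rot":[0,0,0],"jaw":15}]'
python3 -m creep '[{"delta_pos":[0,0,0],"rot":[0,-0.1,0],"jaw":15},{"delta_pos":[0,0,0],"rot":[0,-0.1,0],"jaw":15},{"delta_pos":[0,0,0],"rot":[0,-0.1,0],"jaw":15},{"delta_pos":[0,0,0],"rot":[0,-0.1,0],"jaw":15},{"delta_pos":[0,0,0],"rot":[0,-0.1,0],"jaw":15},{"delta_pos":[0,0,0],"rot":[0,0,0],"jaw":15},{"delta_pos":[0,0,0],"rot":[0,0,0],"jaw":15},{"delta_pos":[0,0,0],"rot":[0,0,0],"jaw":15},{"delta_pos":[0,0,0],"rot":[0,0,0],"jaw":15},{"delta_pos":[0,0,0],"rot":[0,0,0],"jaw":15}]'
python3 - <<'E'
from h import *
show(); p,R,s=pose()
c=arm.calibration("wrist"); im=arm.get_image("wrist")[...,::-1]
np.savez("pics/c4.npz",**{k:np.array(v) for k,v in c.items()})
cv2.imwrite("pics/w4.png",im)
for X in [(547.3,106.5,60)]: print("hole px",proj(c,X),R.T@(np.array(X)-p))
for d in arm.find_in("wrist","hole"): print(d, ray(c,d["location"],60))
E
```

```text
clock: 8.8
position: [544.6, 93.9, 161.2]
ee_rot: [-0.34, 0.62, -0.62, 0.34]
contact_force: [0.1, 0.2, -0.3]
gripper_width: 25.5
clock: 9.63
position: [544.6, 90.8, 161.3]
ee_rot: [-0.483, 0.517, -0.517, 0.483]
contact_force: [1.0, 0.2, -0.6]
gripper_width: 25.1
t 9.63 pos [544.6  90.8 161.3] F [ 1.   0.2 -0.6] T [-0.026 -0.021  0.069] w 25.1 q [0.46, 0.32, -0.27, -0.0, -0.97, 2.61]
R
 [[-6.810e-02 -1.000e-04  9.977e-01]
 [-9.977e-01  0.000e+00 -6.810e-02]
 [-0.000e+00 -1.000e+00 -1.000e-04]]
hole px [286.08696249 193.75167403] [-15.87920357 101.31416733   1.61570462]
{'location': [274.9, 119.6], 'p': 0.57} [543.36818787 156.08545236  60.        ]
{'location': [523.6, 387.1], 'p': 0.4} [730.13963084 -69.17143092  60.        ]
```

View pics/w4.png

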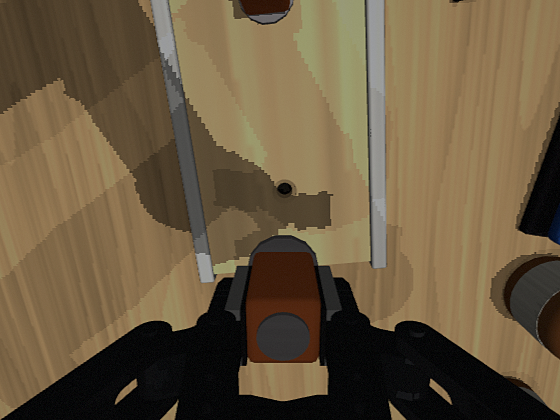

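The hole shows at about (285,188) behind the held peg, close to the predicted (286,194); the networks' guess is wrong. The peg is held square. I'll refine the hole centre.

Run:
```python
from h import *
im=cv2.imread("pics/w4.png"); c=np.load("pics/c4.npz"); p,R,s=pose()
g=cv2.cvtColor(im,6)
m=(g[170:210,265:305]<40).astype(np.uint8); n,l,st,ce=cv2.connectedComponentsWithStats(m); print(st[1:],ce[1:]+[265,170])
cv2.imwrite("pics/w4c.png",cv2.convertScaleAbs(cv2.resize(im[170:210,265:305],None,fx=14,fy=14,interpolation=cv2.INTER_CUBIC),alpha=1.8))
```

```text
[[ 12  13  15  12 136]] [[284.24264706 188.375     ]]
```

View pics/w4c.png

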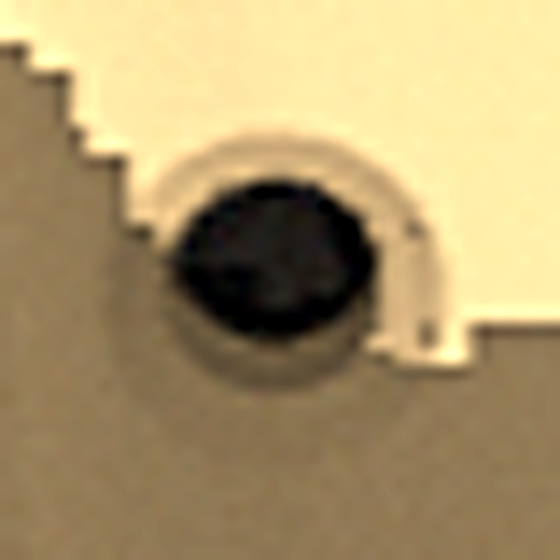

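Run:
```python
from h import *
c=np.load("pics/c4.npz"); p,R,s=pose()
for px,z in [((284.4,190.3),60),((284.1,189.9),57)]:
    X=ray(c,px,z); print(X,R.T@(X-p))
show()
```

```text
[546.31205339 108.9996995   60.        ] [-18.32992493 101.29789931   0.44365659]
[546.08577457 108.57032226  57.        ] [-17.8863901  104.29793965   0.24718336]
t 9.73 pos [544.6  90.7 161.3] F [-0.2  0.2 -1. ] T [0.003 0.046 0.011] w 25.5 q [0.46, 0.32, -0.27, -0.0, -0.97, 2.62]
R
 [[-6.750e-02 -1.000e-04  9.977e-01]
 [-9.977e-01 -0.000e+00 -6.750e-02]
 [ 0.000e+00 -1.000e+00 -1.000e-04]]
```

```bash
python3 -m creep '[{"delta_pos":[-9,0,0.3],"rot":[0,0,0],"jaw":15},{"delta_pos":[-8.7,0,0.3],"rot":[0,0,0],"jaw":15},{"delta_pos":[0,0,0],"rot":[0,-0.1,0],"jaw":15},{"delta_pos":[0,0,0],"rot":[0,-0.1,0],"jaw":15},{"delta_pos":[0,0,0],"rot":[0,-0.1,0],"jaw":15},{"delta_pos":[0,0,0],"rot":[0,-0.1,0],"jaw":15},{"delta_pos":[0,20,0],"rot":[0,0,0],"jaw":15},{"delta_pos":[0,20,0],"rot":[0,0,0],"jaw":15},{"delta_pos":[0,14,0],"rot":[0,0,0],"jaw":15},{"delta_pos":[0,0,0],"rot":[0,0,0],"jaw":15}]'
python3 -m creep '[{"delta_pos":[0,0,0],"rot":[0,0,0],"jaw":15},{"delta_pos":[0,0,0],"rot":[0,0,0],"jaw":15},{"delta_pos":[0,0,0],"rot":[0,0,0],"jaw":15},{"delta_pos":[0,0,0],"rot":[0,0,0],"jaw":15},{"delta_pos":[0,0,0],"rot":[0,0,0],"jaw":15},{"delta_pos":[0,0,0],"rot":[0,0,0],"jaw":15},{"delta_pos":[0,0,0],"rot":[0,0,0],"jaw":15},{"delta_pos":[0,0,0],"rot":[0,0,0],"jaw":15},{"delta_pos":[0,0,0],"rot":[0,0,0],"jaw":15},{"delta_pos":[0,0,0],"rot":[0,0,0],"jaw":15}]'
python3 - <<'E'
from h import *
show(); p,R,s=pose()
ims=[]
for n,X in [("side",(546,109,75)),("wrist",(546,109,75))]:
    c=arm.calibration(n); im=arm.get_image(n)[...,::-1]; u,v=proj(c,X).astype(int); u=np.clip(u,60,500);v=np.clip(v,45,375)
    ims.append(cv2.resize(im[v-45:v+45,u-60:u+60],(600,450) if 0 else (480,360),interpolation=cv2.INTER_CUBIC)); print(n,u,v)
cv2.imwrite("pics/w5.png",cv2.convertScaleAbs(cv2.resize(np.hstack(ims),(800,300)),alpha=1.5))
E
```

```text
clock: 10.57
position: [544.5, 108.5, 104.2]
ee_rot: [0.578, -0.411, 0.409, -0.574]
contact_force: [-0.8, 0.1, -1.4]
gripper_width: 25.3
clock: 11.4
position: [546.4, 108.4, 107.3]
ee_rot: [0.576, -0.41, 0.41, -0.576]
contact_force: [0.3, 0.3, -1.0]
gripper_width: 25.3
t 11.4 pos [546.4 108.4 107.3] F [ 0.3  0.3 -1. ] T [-0.01  -0.01   0.053] w 25.3 q [0.49, 0.39, -0.33, -0.0, -0.85, 2.99]
R
 [[ 3.272e-01 -0.000e+00  9.450e-01]
 [-9.450e-01 -0.000e+00  3.272e-01]
 [-0.000e+00 -1.000e+00 -1.000e-04]]
side 233 209
wrist 282 255
```

View pics/w5.png

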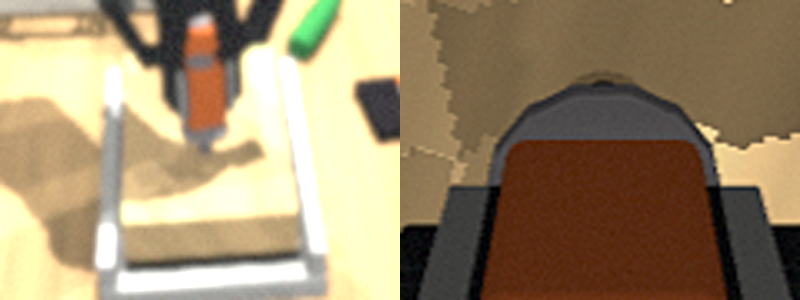

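The collar hides most of the hole, whose rim peeks out centrally behind it. The peg is laterally aligned and the side view agrees, so I'm lowering it.

```bash
python3 -m creep '[{"delta_pos":[0,3,0],"rot":[0,0,0],"jaw":15},{"delta_pos":[0,3,0],"rot":[0,0,0],"jaw":15},{"delta_pos":[0,3,0],"rot":[0,0,0],"jaw":15},{"delta_pos":[0,2,0],"rot":[0,0,0],"jaw":15},{"delta_pos":[0,2,0],"rot":[0,0,0],"jaw":15},{"delta_pos":[0,2,0],"rot":[0,0,0],"jaw":15},{"delta_pos":[0,2,0],"rot":[0,0,0],"jaw":15},{"delta_pos":[0,0,0],"rot":[0,0,0],"jaw":15},{"delta_pos":[0,0,0],"rot":[0,0,0],"jaw":15},{"delta_pos":[0,0,0],"rot":[0,0,0],"jaw":15}]'
python3 -m creep '[{"delta_pos":[0,1,0],"rot":[0,0,0],"jaw":15},{"delta_pos":[0,1,0],"rot":[0,0,0],"jaw":15},{"delta_pos":[0,1,0],"rot":[0,0,0],"jaw":15},{"delta_pos":[0,1,0],"rot":[0,0,0],"jaw":15},{"delta_pos":[0,0,0],"rot":[0,0,0],"jaw":15},{"delta_pos":[0,0,0],"rot":[0,0,0],"jaw":15},{"delta_pos":[0,0,0],"rot":[0,0,0],"jaw":15},{"delta_pos":[0,0,0],"rot":[0,0,0],"jaw":15},{"delta_pos":[0,0,0],"rot":[0,0,0],"jaw":15},{"delta_pos":[0,0,0],"rot":[0,0,0],"jaw":15}]'
```

```text
clock: 12.33
position: [546.4, 108.3, 90.3]
ee_rot: [0.576, -0.41, 0.41, -0.576]
contact_force: [-0.8, -0.7, -0.7]
gripper_width: 25.7
clock: 13.17
position: [546.5, 108.3, 86.3]
ee_rot: [0.576, -0.41, 0.41, -0.576]
contact_force: [1.2, -1.5, -1.4]
gripper_width: 25.3
```

```bash
python3 -m creep '[{"delta_pos":[0,1,0],"rot":[0,0,0],"jaw":15},{"delta_pos":[0,1,0],"rot":[0,0,0],"jaw":15},{"delta_pos":[0,0.5,0],"rot":[0,0,0],"jaw":15},{"delta_pos":[0,0.5,0],"rot":[0,0,0],"jaw":15},{"delta_pos":[0,0.5,0],"rot":[0,0,0],"jaw":15},{"delta_pos":[0,0,0],"rot":[0,0,0],"jaw":15},{"delta_pos":[0,0,0],"rot":[0,0,0],"jaw":15},{"delta_pos":[0,0,0],"rot":[0,0,0],"jaw":15},{"delta_pos":[0,0,0],"rot":[0,0,0],"jaw":15},{"delta_pos":[0,0,0],"rot":[0,0,0],"jaw":15}]'
python3 -m creep '[{"delta_pos":[0,0.2,0],"rot":[0,0,0],"jaw":15},{"delta_pos":[0,0.2,0],"rot":[0,0,0],"jaw":15},{"delta_pos":[0,0.2,0],"rot":[0,0,0],"jaw":15},{"delta_pos":[0,0.2,0],"rot":[0,0,0],"jaw":15},{"delta_pos":[0,0.2,0],"rot":[0,0,0],"jaw":15},{"delta_pos":[0,0,0],"rot":[0,0,0],"jaw":15},{"delta_pos":[0,0,0],"rot":[0,0,0],"jaw":15},{"delta_pos":[0,0,0],"rot":[0,0,0],"jaw":15},{"delta_pos":[0,0,0],"rot":[0,0,0],"jaw":15},{"delta_pos":[0,0,0],"rot":[0,0,0],"jaw":15}]'
```

```text
clock: 14.0
position: [546.5, 108.4, 82.9]
ee_rot: [0.576, -0.41, 0.41, -0.576]
contact_force: [0.9, -4.2, 1.1]
gripper_width: 25.7
clock: 14.83
position: [546.6, 108.3, 82.1]
ee_rot: [-0.576, 0.41, -0.41, 0.576]
contact_force: [-0.2, -5.1, 5.6]
gripper_width: 25.6
```

```bash
python3 -m creep '[{"delta_pos":[0.3,0,-0.1],"rot":[0,0,0],"jaw":15},{"delta_pos":[0.3,0,-0.1],"rot":[0,0,0],"jaw":15},{"delta_pos":[0,0,0],"rot":[0,0,0],"jaw":15},{"delta_pos":[0,0,0],"rot":[0,0,0],"jaw":15},{"delta_pos":[0,0,0],"rot":[0,0,0],"jaw":15},{"delta_pos":[0,0,0],"rot":[0,0,0],"jaw":15},{"delta_pos":[0,0,0],"rot":[0,0,0],"jaw":15},{"delta_pos":[0,0,0],"rot":[0,0,0],"jaw":15},{"delta_pos":[0,0,0],"rot":[0,0,0],"jaw":15},{"delta_pos":[0,0,0],"rot":[0,0,0],"jaw":15}]'
python3 -m creep '[{"delta_pos":[0,0.2,0],"rot":[0,0,0],"jaw":15},{"delta_pos":[0,0.1,0],"rot":[0,0,0],"jaw":15},{"delta_pos":[0,0.1,0],"rot":[0,0,0],"jaw":15},{"delta_pos":[0,0,0],"rot":[0,0,0],"jaw":15},{"delta_pos":[0,0,0],"rot":[0,0,0],"jaw":15},{"delta_pos":[0,0,0],"rot":[0,0,0],"jaw":15},{"delta_pos":[0,0,0],"rot":[0,0,0],"jaw":15},{"delta_pos":[0,0,0],"rot":[0,0,0],"jaw":15},{"delta_pos":[0,0,0],"rot":[0,0,0],"jaw":15},{"delta_pos":[0,0,0],"rot":[0,0,0],"jaw":15}]'
```

```text
clock: 15.67
position: [546.7, 108.0, 81.8]
ee_rot: [-0.576, 0.41, -0.41, 0.576]
contact_force: [0.5, -2.7, 4.3]
gripper_width: 25.0
clock: 16.5
position: [546.6, 107.8, 81.5]
ee_rot: [-0.576, 0.41, -0.41, 0.576]
contact_force: [0.9, -2.4, 5.6]
gripper_width: 25.5
```

```bash
python3 -m creep '[{"delta_pos":[0.3,0,-0.1],"rot":[0,0,0],"jaw":15},{"delta_pos":[0.1,0,0],"rot":[0,0,0],"jaw":15},{"delta_pos":[0,0,0],"rot":[0,0,0],"jaw":15},{"delta_pos":[0,0,0],"rot":[0,0,0],"jaw":15},{"delta_pos":[0,0,0],"rot":[0,0,0],"jaw":15},{"delta_pos":[0,0.1,0],"rot":[0,0,0],"jaw":15},{"delta_pos":[0,0.1,0],"rot":[0,0,0],"jaw":15},{"delta_pos":[0,0.1,0],"rot":[0,0,0],"jaw":15},{"delta_pos":[0,0.1,0],"rot":[0,0,0],"jaw":15},{"delta_pos":[0,0,0],"rot":[0,0,0],"jaw":15}]'; python3 -c "
from h import *
show()"
```

```text
clock: 17.33
position: [546.7, 107.4, 81.2]
ee_rot: [-0.576, 0.41, -0.41, 0.576]
contact_force: [1.1, -2.1, 4.3]
gripper_width: 25.1
t 17.33 pos [546.7 107.4  81.2] F [ 1.1 -2.1  4.3] T [-0.592 -0.484  0.027] w 25.1 q [0.49, 0.43, -0.35, 0.0, -0.79, 2.99]
R
 [[ 3.273e-01  3.000e-04  9.449e-01]
 [-9.449e-01  1.000e-04  3.273e-01]
 [ 0.000e+00 -1.000e+00  3.000e-04]]
```

```bash
python3 -m creep '[{"delta_pos":[0.3,0,-0.2],"rot":[0,0,0],"jaw":15},{"delta_pos":[0,0.2,0],"rot":[0,0,0],"jaw":15},{"delta_pos":[0,0.2,0],"rot":[0,0,0],"jaw":15},{"delta_pos":[0,0.2,0],"rot":[0,0,0],"jaw":15},{"delta_pos":[0,0.2,0],"rot":[0,0,0],"jaw":15},{"delta_pos":[0,0,0],"rot":[0,0,0],"jaw":15},{"delta_pos":[0,0,0],"rot":[0,0,0],"jaw":15},{"delta_pos":[0,0,0],"rot":[0,0,0],"jaw":15},{"delta_pos":[0,0,0],"rot":[0,0,0],"jaw":15},{"delta_pos":[0,0,0],"rot":[0,0,0],"jaw":15}]'; python3 -c "
from h import *
show()"
```

```text
clock: 18.17
position: [546.7, 107.2, 80.8]
ee_rot: [-0.576, 0.41, -0.41, 0.576]
contact_force: [0.7, -1.7, 7.3]
gripper_width: 25.2
t 18.17 pos [546.7 107.2  80.8] F [ 0.7 -1.7  7.3] T [-0.291 -0.344  0.006] w 25.2 q [0.48, 0.43, -0.35, 0.0, -0.79, 2.99]
R
 [[ 3.276e-01  8.000e-04  9.448e-01]
 [-9.448e-01  3.000e-04  3.276e-01]
 [ 0.000e+00 -1.000e+00  8.000e-04]]
```

```bash
python3 -m creep '[{"delta_pos":[0.2,0.2,0],"rot":[0,0,0],"jaw":15},{"delta_pos":[0,0.2,0],"rot":[0,0,0],"jaw":15},{"delta_pos":[0,0.2,0],"rot":[0,0,0],"jaw":15},{"delta_pos":[0,0.2,0],"rot":[0,0,0],"jaw":15},{"delta_pos":[0,0,0],"rot":[0,0,0],"jaw":15},{"delta_pos":[0,0,0],"rot":[0,0,0],"jaw":15},{"delta_pos":[0,0,0],"rot":[0,0,0],"jaw":15},{"delta_pos":[0,0,0],"rot":[0,0,0],"jaw":15},{"delta_pos":[0,0,0],"rot":[0,0,0],"jaw":15},{"delta_pos":[0,0,0],"rot":[0,0,0],"jaw":15}]'; python3 -c "
from h import *
show()"
```

```text
clock: 19.0
position: [546.8, 107.2, 80.5]
ee_rot: [-0.576, 0.41, -0.41, 0.576]
contact_force: [0.5, 0.3, 9.9]
gripper_width: 25.3
t 19.0 pos [546.8 107.2  80.5] F [0.5 0.3 9.9] T [-0.169  0.125  0.034] w 25.3 q [0.48, 0.43, -0.35, 0.0, -0.79, 2.99]
R
 [[ 3.277e-01  1.000e-03  9.448e-01]
 [-9.448e-01  4.000e-04  3.277e-01]
 [-0.000e+00 -1.000e+00  1.100e-03]]
```

```bash
python3 -m creep '[{"delta_pos":[0,0.3,0],"rot":[0,0,0],"jaw":15},{"delta_pos":[0,0.3,0],"rot":[0,0,0],"jaw":15},{"delta_pos":[0,0.3,0],"rot":[0,0,0],"jaw":15},{"delta_pos":[0,0.3,0],"rot":[0,0,0],"jaw":15},{"delta_pos":[0,0,0],"rot":[0,0,0],"jaw":15},{"delta_pos":[0,0,0],"rot":[0,0,0],"jaw":15},{"delta_pos":[0,0,0],"rot":[0,0,0],"jaw":15},{"delta_pos":[0,0,0],"rot":[0,0,0],"jaw":15},{"delta_pos":[0,0,0],"rot":[0,0,0],"jaw":15},{"delta_pos":[0,0,0],"rot":[0,0,0],"jaw":15}]'; python3 -c "
from h import *
show()"
```

```text
clock: 19.83
position: [546.9, 107.2, 80.0]
ee_rot: [-0.576, 0.41, -0.41, 0.577]
contact_force: [-1.7, -1.1, 13.5]
gripper_width: 25.2
t 19.83 pos [546.9 107.2  80. ] F [-1.7 -1.1 13.5] T [-0.221  0.542 -0.018] w 25.2 q [0.48, 0.43, -0.35, 0.0, -0.79, 2.99]
R
 [[ 3.280e-01  1.400e-03  9.447e-01]
 [-9.447e-01  3.000e-04  3.280e-01]
 [ 2.000e-04 -1.000e+00  1.400e-03]]
```

```bash
python3 -m creep '[{"delta_pos":[0,0.15,0],"rot":[0,0,0],"jaw":15},{"delta_pos":[0,0.15,0],"rot":[0,0.1,0],"jaw":15},{"delta_pos":[0,0.15,0],"rot":[0,0.1,0],"jaw":15},{"delta_pos":[0,0.15,0],"rot":[0,0.1,0],"jaw":15},{"delta_pos":[0,0.15,0],"rot":[0,0.1,0],"jaw":15},{"delta_pos":[0,0.15,0],"rot":[0,0.1,0],"jaw":15},{"delta_pos":[0,0.15,0],"rot":[0,0.1,0],"jaw":15},{"delta_pos":[0,0.1,0],"rot":[0,0.1,0],"jaw":15},{"delta_pos":[0,0.1,0],"rot":[0,0.1,0],"jaw":15},{"delta_pos":[0,0.1,0],"rot":[0,0.1,0],"jaw":15}]'; python3 -c "
from h import *
show()"
```

```text
clock: 20.67
position: [546.6, 107.1, 79.0]
ee_rot: [0.339, -0.62, 0.621, -0.339]
contact_force: [-3.1, -0.4, 16.7]
gripper_width: 25.6
t 20.67 pos [546.6 107.1  79. ] F [-3.1 -0.4 16.7] T [-0.051  1.039 -0.019] w 25.6 q [0.48, 0.43, -0.36, 0.0, -0.79, 2.09]
R
 [[-5.400e-01  9.000e-04  8.416e-01]
 [-8.416e-01  1.000e-04 -5.400e-01]
 [-6.000e-04 -1.000e+00  7.000e-04]]
```

```bash
python3 -m creep '[{"delta_pos":[0.2,0.1,-0.3],"rot":[0,0.12,0],"jaw":15},{"delta_pos":[0,0.1,0],"rot":[0,0.12,0],"jaw":15},{"delta_pos":[0,0.1,0],"rot":[0,0.12,0],"jaw":15},{"delta_pos":[0,0.1,0],"rot":[0,0.12,0],"jaw":15},{"delta_pos":[0,0.1,0],"rot":[0,0.12,0],"jaw":15},{"delta_pos":[0,0.1,0],"rot":[0,0.12,0],"jaw":15},{"delta_pos":[0,0.1,0],"rot":[0,0.12,0],"jaw":15},{"delta_pos":[0,0.1,0],"rot":[0,0.12,0],"jaw":15},{"delta_pos":[0,0.1,0],"rot":[0,0.12,0],"jaw":15},{"delta_pos":[0,0.1,0],"rot":[0,0.12,0],"jaw":15}]'; python3 -c "
from h import *
show()"
```

```text
clock: 21.5
position: [546.4, 107.4, 78.1]
ee_rot: [0.071, 0.704, -0.703, -0.07]
contact_force: [-4.1, 1.5, 16.2]
gripper_width: 25.3
t 21.5 pos [546.4 107.4  78.1] F [-4.1  1.5 16.2] T [0.169 1.042 0.053] w 25.3 q [0.49, 0.43, -0.36, 0.0, -0.78, 0.88]
R
 [[-9.799e-01  1.500e-03 -1.993e-01]
 [ 1.993e-01  6.000e-04 -9.799e-01]
 [-1.300e-03 -1.000e+00 -9.000e-04]]
```

```bash
python3 -m creep '[{"delta_pos":[0.5,0.1,0],"rot":[0,0.12,0],"jaw":15},{"delta_pos":[0,0.1,0],"rot":[0,0.12,0],"jaw":15},{"delta_pos":[0,0.1,0],"rot":[0,0.12,0],"jaw":15},{"delta_pos":[0,0.1,0],"rot":[0,0.12,0],"jaw":15},{"delta_pos":[0,0.1,0],"rot":[0,0.12,0],"jaw":15},{"delta_pos":[0,0.1,0],"rot":[0,0.12,0],"jaw":15},{"delta_pos":[0,0.1,0],"rot":[0,0.12,0],"jaw":15},{"delta_pos":[0,0.1,0],"rot":[0,0.12,0],"jaw":15},{"delta_pos":[0,0.1,0],"rot":[0,0.12,0],"jaw":15},{"delta_pos":[0,0.1,0],"rot":[0,0.12,0],"jaw":15}]'; python3 -c "
from h import *
show()"
```

```text
clock: 22.33
position: [546.6, 107.8, 77.2]
ee_rot: [0.456, 0.542, -0.54, -0.455]
contact_force: [-3.2, -0.2, 15.4]
gripper_width: 25.3
t 22.33 pos [546.6 107.8  77.2] F [-3.2 -0.2 15.4] T [0.155 0.681 0.03 ] w 25.3 q [0.49, 0.43, -0.36, 0.0, -0.78, -0.32]
R
 [[-1.694e-01  2.900e-03 -9.855e-01]
 [ 9.855e-01  1.100e-03 -1.694e-01]
 [ 6.000e-04 -1.000e+00 -3.000e-03]]
```

```bash
python3 -m creep '[{"delta_pos":[0,0.15,0.3],"rot":[0,0.12,0],"jaw":15},{"delta_pos":[0,0.1,0],"rot":[0,0.12,0],"jaw":15},{"delta_pos":[0,0.1,0],"rot":[0,0.12,0],"jaw":15},{"delta_pos":[0,0.1,0],"rot":[0,0.12,0],"jaw":15},{"delta_pos":[0,0.1,0],"rot":[0,0.12,0],"jaw":15},{"delta_pos":[0,0.1,0],"rot":[0,0.12,0],"jaw":15},{"delta_pos":[0,0.1,0],"rot":[0,0.12,0],"jaw":15},{"delta_pos":[0,0.1,0],"rot":[0,0.12,0],"jaw":15},{"delta_pos":[0,0.1,0],"rot":[0,0.12,0],"jaw":15},{"delta_pos":[0,0.1,0],"rot":[0,0.12,0],"jaw":15}]'; python3 -c "
from h import *
show()"
```

```text
clock: 23.17
position: [546.9, 107.7, 76.3]
ee_rot: [-0.681, -0.191, 0.188, 0.681]
contact_force: [-0.3, -1.1, 15.2]
gripper_width: 25.4
t 23.17 pos [546.9 107.7  76.3] F [-0.3 -1.1 15.2] T [-0.131  0.159 -0.036] w 25.4 q [0.49, 0.43, -0.36, 0.0, -0.78, -1.52]
R
 [[ 0.857   0.0042 -0.5153]
 [ 0.5153  0.0012  0.857 ]
 [ 0.0042 -1.     -0.0011]]
```

```bash
python3 -m creep '[{"delta_pos":[0,0.15,0],"rot":[0,0.12,0],"jaw":15},{"delta_pos":[0,0.1,0],"rot":[0,0.12,0],"jaw":15},{"delta_pos":[0,0.1,0],"rot":[0,0.12,0],"jaw":15},{"delta_pos":[0,0.1,0],"rot":[0,0.12,0],"jaw":15},{"delta_pos":[0,0.1,0],"rot":[0,0.12,0],"jaw":15},{"delta_pos":[0,0.1,0],"rot":[0,0.12,0],"jaw":15},{"delta_pos":[0,0.1,0],"rot":[0,0.12,0],"jaw":15},{"delta_pos":[0,0.1,0],"rot":[0,0.12,0],"jaw":15},{"delta_pos":[0,0.1,0],"rot":[0,0.12,0],"jaw":15},{"delta_pos":[0,0.1,0],"rot":[0,0.12,0],"jaw":15}]'; python3 -c "
from h import *
show()"
```

```text
clock: 24.0
position: [547.0, 107.3, 75.7]
ee_rot: [-0.669, 0.227, -0.23, 0.67]
contact_force: [-0.1, -1.4, 18.1]
gripper_width: 25.3
t 24.0 pos [547.  107.3  75.7] F [-0.1 -1.4 18.1] T [-0.59   0.444  0.034] w 25.3 q [0.49, 0.43, -0.36, 0.0, -0.77, -2.72]
R
 [[ 7.911e-01  4.100e-03  6.117e-01]
 [-6.117e-01  5.000e-04  7.911e-01]
 [ 3.000e-03 -1.000e+00  2.900e-03]]
```

```bash
python3 -m creep '[{"delta_pos":[0,0,0],"rot":[0,0.1,0],"jaw":15},{"delta_pos":[0,0,0],"rot":[0,0.1,0],"jaw":15},{"delta_pos":[0,0,0],"rot":[0,0.1,0],"jaw":15},{"delta_pos":[0,0,0],"rot":[0,0,0],"jaw":15},{"delta_pos":[0,0,0],"rot":[0,0,0],"jaw":15},{"delta_pos":[0,0,0],"rot":[0,0,0],"jaw":15},{"delta_pos":[0,0,0],"rot":[0,0,0],"jaw":15},{"delta_pos":[0,0,0],"rot":[0,0,0],"jaw":15},{"delta_pos":[0,0,0],"rot":[0,0,0],"jaw":15},{"delta_pos":[0,0,0],"rot":[0,0,0],"jaw":15}]'; python3 -c "
from h import *
show()"
```

```text
clock: 24.83
position: [546.9, 107.3, 75.7]
ee_rot: [-0.628, 0.323, -0.325, 0.629]
contact_force: [-0.7, -1.2, 17.9]
gripper_width: 25.3
t 24.83 pos [546.9 107.3  75.7] F [-0.7 -1.2 17.9] T [-0.579  0.38  -0.052] w 25.3 q [0.49, 0.43, -0.36, 0.0, -0.77, -3.01]
R
 [[ 5.793e-01  4.000e-03  8.151e-01]
 [-8.151e-01  6.000e-04  5.793e-01]
 [ 1.800e-03 -1.000e+00  3.500e-03]]
```

Position and force both held steady over the last 0.3 rad, so the collar looks seated. I'll relieve the push, open the jaws, back straight up and check.

```bash
python3 -m creep '[{"delta_pos":[0,-0.7,0],"rot":[0,0,0],"jaw":15},{"delta_pos":[0,-0.7,0],"rot":[0,0,0],"jaw":15},{"delta_pos":[0,-0.7,0],"rot":[0,0,0],"jaw":15},{"delta_pos":[0,0,0],"rot":[0,0,0],"jaw":15},{"delta_pos":[0,0,0],"rot":[0,0,0],"jaw":40},{"delta_pos":[0,0,0],"rot":[0,0,0],"jaw":60},{"delta_pos":[0,0,0],"rot":[0,0,0],"jaw":75},{"delta_pos":[0,0,0],"rot":[0,0,0],"jaw":80},{"delta_pos":[0,0,0],"rot":[0,0,0],"jaw":80},{"delta_pos":[0,0,0],"rot":[0,0,0],"jaw":80}]'
python3 -m creep '[{"delta_pos":[0,-5,0],"rot":[0,0,0],"jaw":80},{"delta_pos":[0,-10,0],"rot":[0,0,0],"jaw":80},{"delta_pos":[0,-15,0],"rot":[0,0,0],"jaw":80},{"delta_pos":[0,-20,0],"rot":[0,0,0],"jaw":80},{"delta_pos":[0,-20,0],"rot":[0,0,0],"jaw":80},{"delta_pos":[0,-20,0],"rot":[0,0,0],"jaw":80},{"delta_pos":[-20,-10,0],"rot":[0,0,0],"jaw":80},{"delta_pos":[-20,0,0],"rot":[0,0,0],"jaw":80},{"delta_pos":[0,0,0],"rot":[0,0,0],"jaw":80},{"delta_pos":[0,0,0],"rot":[0,0,0],"jaw":80}]'
python3 - <<'E'
from h import *
show()
ims=[]
for n in ["side","wrist"]:
    c=arm.calibration(n); im=arm.get_image(n)[...,::-1]; u,v=proj(c,(547,107.5,80)).astype(int); print(n,u,v)
    h,w=(45,40) if n=="side" else (75,66)
    u=int(np.clip(u,w,559-w)); v=int(np.clip(v,h,419-h))
    if n=="side": v-=15
    ims.append(cv2.resize(im[v-h:v+h,u-w:u+w],(400,450),interpolation=cv2.INTER_CUBIC))
cv2.imwrite("pics/w6.png",cv2.convertScaleAbs(np.hstack(ims),alpha=1.4))
E
```

```text
clock: 25.67
position: [544.9, 106.8, 74.4]
ee_rot: [0.628, -0.325, 0.324, -0.628]
contact_force: [0.0, 0.3, -0.7]
gripper_width: 80.2
clock: 26.5
position: [522.1, 140.1, 176.1]
ee_rot: [-0.628, 0.324, -0.325, 0.629]
contact_force: [0.4, -0.1, -0.5]
gripper_width: 80.1
t 26.5 pos [522.1 140.1 176.1] F [ 0.4 -0.1 -0.5] T [-0.007  0.018  0.022] w 80.1 q [0.56, 0.29, -0.28, 0.0, -1.0, -3.09]
R
 [[ 5.796e-01  1.500e-03  8.149e-01]
 [-8.149e-01  9.000e-04  5.796e-01]
 [ 1.000e-04 -1.000e+00  1.700e-03]]
side 234 207
wrist 284 272
```

View pics/w6.png

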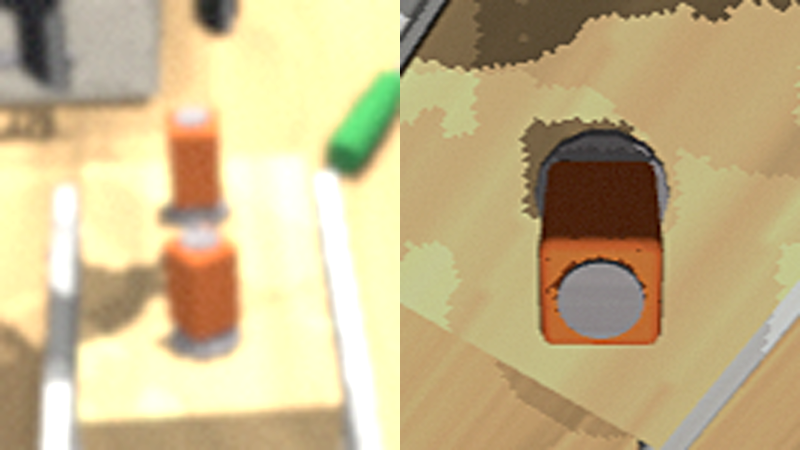

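```bash
python3 -c "
from h import *
show(); print(arm.job_done())"
```

```text
t 26.6 pos [522.3 139.3 175.2] F [ 1.   0.8 -0.3] T [ 0.055 -0.053  0.068] w 80.1 q [0.56, 0.29, -0.28, 0.0, -1.0, -3.09]
R
 [[ 5.783e-01  3.000e-04  8.158e-01]
 [-8.158e-01  1.000e-04  5.783e-01]
 [ 1.000e-04 -1.000e+00  3.000e-04]]
the job is handed in; nothing more can be done
None
```

The orange peg is screwed into the pilot hole, standing upright and released. I handed the job in at 26.6 s of the 72 s allowed; the interface gives no verdict.

- **How it went:** I took the peg from the stand, lowered it into the hole, and corrected about 1 mm sideways when the wrist force showed it rubbing the hole wall. I then turned it clockwise about 6 rad in one grip, with the wrist force reading 13.5 to 18 N.
- **Collar down:** Near the end the advance slowed and the force rose from 15 to 18 N. A further 0.3 rad with no added push changed neither height (75.7 mm) nor force, so I take the collar to be on the board. The gap is inferred from this; the cameras cannot resolve 1 mm.
- **Last check:** After release the pictures show the peg upright with its collar on the board. The wrist force was about zero, with the open gripper well above the peg. I did not re-measure the spare peg or the other things on the table; the arm never went near the jars, stapler, calculator or driver.
- **Disagreements:**
  - The networks never found the hole: they gave the board centre, then wrong points. I located it from the images, and the top and wrist cameras differed by about 2.5 mm.
  - My first wrist measurement of the peg was about 7 mm off because the arm was still settling, so I repeated it.

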